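# Shim the rocking examination lamp

## Robot

A 6-joint arm with a two-finger parallel gripper is mounted at the origin on the work surface. World frame = base frame: x ahead of the robot, y to its left, z up, the work surface at z = 0. Lengths are in m, angles in rad, forces in N, time in s.
With the tool pointing down it reaches from about 0.35 to 0.875 m from the base axis. Payload 4.2 kg.
Tool frame: the origin (TCP) lies midway between the tips of the shut fingers; the grasp point (between the pads) lies behind it (r.tcp_to_grasp is the y of the grasp point in the tool frame, in m); y points along the fingers, x is the direction in which the jaws open and shut, and the axes are right-handed (so a half turn about y gives the same grasp; the last joint's range is limited). The gripper opens to 85 mm and grips with 20 to 120 N. Pads are 22 mm wide; open, the fingers measure 114 mm over their backs; the gripper's body (76 mm by 85 mm) begins 54 mm behind the grasp point. The pads swing forward as they close: fully open they stand 13 mm farther back than shut.
Start: joints at [1.445, 0.385, 0.008, 0, -1.194, -0.259], TCP at [0.235, 0.579, 0.198] pointing down, gripper open.
Joint ranges: [-3.14, 3.14], [-1.21, 2.06], [-1.07, 1.41], [-3.16, 2.05], [-2.99, -0.16], [-3.1, 3.1]. Speed limits (rad/s): [2.79, 2.79, 3.14, 3.14, 3.14, 3.14].

## Interface

Orientations are given as a rotation vector (axis times angle).
In Python, from cell import r, cams gives the robot as it stands.
- The arm moves only by the tool drive_tool, never from a script. Its arguments are lists of equal length, an entry for each row: "translation": the shift along the tool's x, y, z in m, a list of three; "twist": the turn about the tool's y in rad. In form: {"translation": [[tx, ty, tz], ...], "twist": [twist, ...]}. A call has 1 to 8 rows; each row is the pose to reach, as a shift and turn from the pose measured when the call began, along the tool's axes at that moment; what a row does not reach only later rows make up. A row lasts 1/8 s, in which the tool goes at most 62.5 mm and 10.7 degrees, less where a joint would pass 70% of its speed; a pose out of reach is approached as far as the arm can. A call with a gripper value outside its range is refused whole. "grip" is the finger opening in m, from 0 to 0.0854, set as the call begins (left out, the last holds). The fingers move at their own pace and stop on an object; "newtons" is the grip in N (left out, the last holds). Time passes only in rows, so rows that repeat a pose let the fingers close. It gives the time, the measured TCP pose, the force and the opening at its end, in the units of the state.
- r.sense(): the state, without advancing time (a new reading comes with each control period).
- cams.get_image(name): name is "scene" or "top"; returns the picture (384x512x3 uint8, red, green, blue); there is no depth.
- cams.camera_info(name): a dict with "vfov" (degrees; the focal length in pixels is half the picture's height over the tangent of half this angle, whatever the lens; pixels are square), "cx", "cy" (the principal point, pixels), "distortion" ([k1, k2, p1, p2, k3] as OpenCV has them; the pictures are not rectified), "extrinsics" (4x4, takes a point from world to camera coordinates). Camera axes: x right, y down, z forward; pixel columns grow to the right and rows downward; lengths in m; the calibration is good to about 2 mm. A picture is of the moment at which its call begins. camera_info takes no time and is no camera call.
- r.job_done(): hands the job in, once; it reports no verdict.
The state is a dict: "time": time; "qpos": joint angles; "qd": joint speeds; "tau": joint torques, N m; "eef_pos": TCP position; "ee_rot": TCP orientation; "force": force on the tool from outside, world axes, zero at the start; "wrist_torque": the same for the moment, N m; "width": opening from 0.0 (shut) to 1.0 (fully open).
Only numpy, scipy, OpenCV 4.12 (cv2) and the standard library are available. Lean on these libraries where they do the work, as an engineer would, in place of code of your own. Each camera call takes 0.05 s, during which the arm holds its last target.

## Task

The examination lamp on the bench rocks on its cross-shaped foot: one of its two side feet hangs clear of the bench. With the fingertips, push the wedge that lies beside that raised foot under it until it is snug and the rocking stops, then press down firmly on the cap above that foot to check that it no longer gives, and move clear. Only slide the wedge, never lift it, and leave the other wedge and everything else on the bench where it is.

Things in the scene. Friction and masses are not known exactly. Their poses are not given: they have to be found in the camera images.
- lamp (a joint): lean of the lamp, rad: it rocks about the line through its front and back feet between -0.043 and +0.043 and always tips to one of these ends (may take a second at the start; 1 N on the raised foot tips it to the other end). Positive: the LEFT foot is raised, the right one down; negative: the RIGHT foot is raised.
- stand: foot of the lamp, does not slide: origin on the bench under the 200 mm tall column; x along the cross to the back foot (110 mm; front foot 110 mm the other way), y to the left foot, z up. Arms 26 mm wide, 24 to 36 mm above the bench. Lamp head: disc 100 mm across, 157 to 196 mm high, centred at x = 155 mm, on an arm 200 mm high.
- foot_left: the left side foot, 140 mm from the column at +y of the stand: a black rubber cylinder 26 mm in diameter and 18 mm high under the end of the cross arm. Origin: centre of its underside, about 12.6 mm above the bench when this foot is raised (13.2 mm at its outer edge), about 0.6 mm when it is down.
- cap_left (a point): centre of the top of the left foot's steel cap, the place to press: a flat disc 36 mm in diameter, 41 mm above the foot's underside.
- shim_left: grey wedge outside the left foot, 90 mm long, about 100 g. Origin: centre of its underside; x axis to the thin nose. Ramp 50 mm wide, 3 mm high at the nose (x = +45 mm), 18 mm at x = -33 mm; then an upright heel, 60 wide, 12 thick, 30 high, to x = -45 mm: push low on its back. Snug under the raised foot, the foot's centre is at about x = +5 mm; it then resists strongly and stays by friction.
- foot_right: the right side foot, 140 mm from the column at -y of the stand: a black rubber cylinder 26 mm in diameter and 18 mm high under the end of the cross arm. Origin: centre of its underside, about 12.6 mm above the bench when this foot is raised (13.2 mm at its outer edge), about 0.6 mm when it is down.
- cap_right (a point): centre of the top of the right foot's steel cap, the place to press: a flat disc 36 mm in diameter, 41 mm above the foot's underside.
- shim_right: grey wedge outside the right foot, 90 mm long, about 100 g. Origin: centre of its underside; x axis to the thin nose. Ramp 50 mm wide, 3 mm high at the nose (x = +45 mm), 18 mm at x = -33 mm; then an upright heel, 60 wide, 12 thick, 30 high, to x = -45 mm: push low on its back. Snug under the raised foot, the foot's centre is at about x = +5 mm; it then resists strongly and stays by friction.
- hammer: a steel hammer, 280 mm long, lying under the lamp head; origin: on its underside (reference point only). To be left alone.
- jar: a small lidded glass jar, 42 mm across, 52 mm high, near the left and back arms of the cross; origin: on its underside (reference point only). To be left alone.
- swab_case: a clear flat swab case with a black end, 110 x 18 x 15 mm, near the left and front arms; origin: on its underside (reference point only). To be left alone.
- tape: a roll of tape lying flat, 60 mm across, 19 mm high, near the right and front arms; origin: on its underside (reference point only). To be left alone.
- scale: a white L-shaped photo scale, 80 x 80 mm, 5 mm thick, near the right and back arms; origin: on its underside (reference point only). To be left alone.
- tin: an aluminium tin, 60 mm across, 55 mm high, behind the left wedge's lane; origin: on its underside (reference point only). To be left alone.
- driver: a screwdriver, 170 mm long, lying behind the right wedge's lane; origin: on its underside (reference point only). To be left alone.
Things that resemble listed ones, but are neither listed nor needed, are in the scene too. Leave any blue look-alike of the shim_right alone.

How it is judged:
On the way, in this order (a step that is already met when the one before it is completed fails the run):
1. the wedge is pushed snug under the raised foot and bears against it (((value of joint lamp above 0.03 rad and x of foot_left in the frame of shim_left between -0.012 and 0.018 m and y of foot_left in the frame of shim_left between -0.02 and 0.02 m and contact force between shim_left and foot_left above 1 N) or (value of joint lamp below -0.03 rad and x of foot_right in the frame of shim_right between -0.012 and 0.018 m and y of foot_right in the frame of shim_right between -0.02 and 0.02 m and contact force between shim_right and foot_right above 1 N))), for 0.1 s.
2. the cap of the shimmed foot is pressed with the fingers by more than 4 N and the foot does not give (lean stays beyond 0.030 rad) (((value of joint lamp above 0.03 rad and x of foot_left in the frame of shim_left between -0.012 and 0.018 m and y of foot_left in the frame of shim_left between -0.02 and 0.02 m and contact force between the fingers and foot_left above 4 N) or (value of joint lamp below -0.03 rad and x of foot_right in the frame of shim_right between -0.012 and 0.018 m and y of foot_right in the frame of shim_right between -0.02 and 0.02 m and contact force between the fingers and foot_right above 4 N))), for 0.3 s.
At the end, for the whole second after the job is handed in: The wedge of the raised side rests under its foot (the foot's centre between 12 mm behind and 18 mm ahead of the wedge's origin along the wedge, within 20 mm sideways), the lamp still leans the way it did (beyond 0.030 rad), and the other wedge has moved less than 15 mm (((value of joint lamp above 0.03 rad and x of foot_left in the frame of shim_left between -0.012 and 0.018 m and y of foot_left in the frame of shim_left between -0.02 and 0.02 m and linear speed of shim_left below 0.01 m/s and distance of shim_right from where it was at the start of the episode below 0.015 m) or (value of joint lamp below -0.03 rad and x of foot_right in the frame of shim_right between -0.012 and 0.018 m and y of foot_right in the frame of shim_right between -0.02 and 0.02 m and linear speed of shim_right below 0.01 m/s and distance of shim_left from where it was at the start of the episode below 0.015 m))); the robot touches nothing.
It fails at once if a wedge is lifted or tipped (height (world z) of any of shim_left, shim_right above 0.012 m or angle between any of shim_left, shim_right's own z axis and vertical above 0.3 rad).
It fails at once if both wedges are shifted: only the one at the raised foot may be moved (distance of each of shim_left, shim_right from where it was at the start of the episode above 0.015 m).
It fails at once if something else on the bench is shifted by more than 30 mm (distance of any of hammer, jar, swab_case, tape, scale, tin, driver from where it was at the start of the episode above 0.03 m).
It also fails if it takes over 51 s, if anything falls off the work surface, if the arm or the gripper's body presses on something with over 40 N, if the wrist force passes 120 N, or if a joint passes its speed limit or range.

## Working session

There is one attempt and no reset: what is moved stays moved. The work goes in short steps, Python scripts to look and compute and a tool call to move; the robot and the scene stay as the last step left them, time stands still between calls to the robot, and variables do not carry over. Pictures are saved under pics/ and viewed, and the job is handed in when it is done.

Besides the shell and the picture viewer there is one more tool, called after ">>>" as name([rows], argument=value, ...), one row to a line, values as JSON. drive_tool: Moves the arm, as the interface text tells. Its arguments: {"type":"object","properties":{"translation":{"type":"array"},"twist":{"type":"array"},"grip":{"type":"number"},"newtons":{"type":"number"}},"required":["translation","twist"]}

```bash
mkdir -p pics; ls; python3 - <<'E'
from cell import r,cams
import cv2,json
s=r.sense();print(s)
for n in("scene","top"):
    im=cams.get_image(n);cv2.imwrite(f"pics/{n}0.png",im[:,:,::-1]);print(n,cams.camera_info(n))
print(r.tcp_to_grasp)
E
```

```text
pics
{'time': 0.0, 'qpos': array([ 1.44460947e+00,  3.85529847e-01,  6.59820068e-03, -5.15919160e-04,
       -1.19400543e+00, -2.58608744e-01]), 'qd': array([-0.00054968,  0.0002967 , -0.00023059,  0.00093397,  0.00060205,
        0.00032524]), 'tau': array([ 3.89844281e-04, -3.92288983e+01,  1.88410825e+01,  4.18640390e+00,
       -4.60375857e-03,  5.37010351e-06]), 'eef_pos': array([0.23433228, 0.57867873, 0.19672447]), 'ee_rot': array([-1.00369505,  1.48614894, -1.48847083]), 'force': array([ 0.64400257, -0.77935174, -0.08183002]), 'wrist_torque': array([ 0.00264664, -0.02547944,  0.02050707]), 'width': 1.0029062169799934}
scene {'vfov': 51.226024410613284, 'cx': 250.96199617214037, 'cy': 199.84565025586406, 'distortion': array([0.00024585, 0.        , 0.        , 0.        , 0.        ]), 'extrinsics': array([[ 0.01601716,  0.99986277, -0.00422886,  0.0021382 ],
       [ 0.72456725, -0.0145214 , -0.6890511 , -0.34694454],
       [-0.68901796,  0.00797255, -0.72470042,  1.33972147],
       [ 0.        ,  0.        ,  0.        ,  1.        ]])}
top {'vfov': 43.53121752749871, 'cx': 257.4849840989243, 'cy': 200.80430264397165, 'distortion': array([0.02719349, 0.        , 0.        , 0.        , 0.        ]), 'extrinsics': array([[-0.02898285, -0.99938111, -0.01993454, -0.00516339],
       [-0.99529899,  0.03069671, -0.0918566 ,  0.5485861 ],
       [ 0.09241168,  0.01717856, -0.99557269,  1.16015873],
       [ 0.        ,  0.        ,  0.        ,  1.        ]])}
-0.0187
```

View pics/scene0.png

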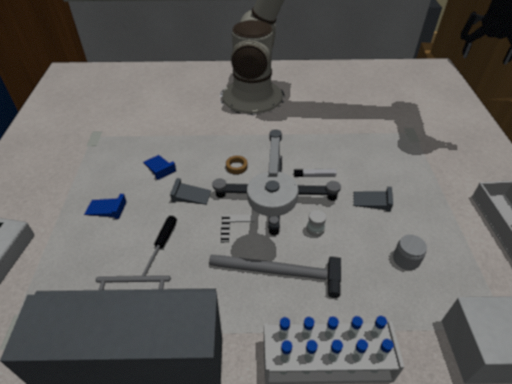

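View pics/top0.png

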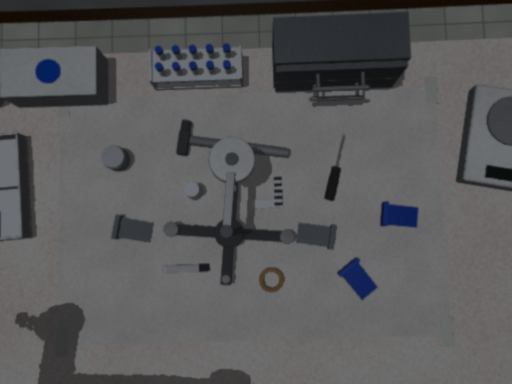

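The top view shows the stand at (227,232), with its left foot at (171,229) and right foot at (288,237). The grey wedges are at (133,229) and (316,235). The blue look-alikes are at (400,215) and (357,278). I'll let the lamp settle, then crop in close.

>>> drive_tool([
  [0,0,0],
  [0,0,0],
  [0,0,0],
  [0,0,0],
  [0,0,0],
  [0,0,0],
  [0,0,0],
  [0,0,0],
], twist=[0,0,0,0,0,0,0,0], grip=0)

```text
time: 1.1
eef_pos: [0.2344, 0.5788, 0.1968]
ee_rot: [-1.004, 1.486, -1.488]
force: [-0.1, 0.6, -0.9]
width: -0.0
```

```bash
python3 - <<'E'
from cell import r,cams
import cv2,numpy as np
a=cams.get_image("scene")[:,:,::-1];b=cams.get_image("top")[:,:,::-1]
cv2.imwrite("pics/scene1.png",a);cv2.imwrite("pics/top1.png",b)
c=cv2.resize(a[120:250,160:410],None,fx=3.2,fy=3.2,interpolation=cv2.INTER_CUBIC)
d=cv2.resize(b[130:290,100:350],None,fx=3.2,fy=3.2,interpolation=cv2.INTER_CUBIC)
cv2.imwrite("pics/c1.png",np.clip(c*1.6,0,255));cv2.imwrite("pics/d1.png",np.clip(d*1.8,0,255))
print(r.sense()['time'],r.sense()['eef_pos'])
E
```

```text
1.2 [0.23437924 0.5787605  0.1968346 ][ WARN:0@1.568] global loadsave.cpp:1063 imwrite_ Unsupported depth image for selected encoder is fallbacked to CV_8U.
```

View pics/c1.png

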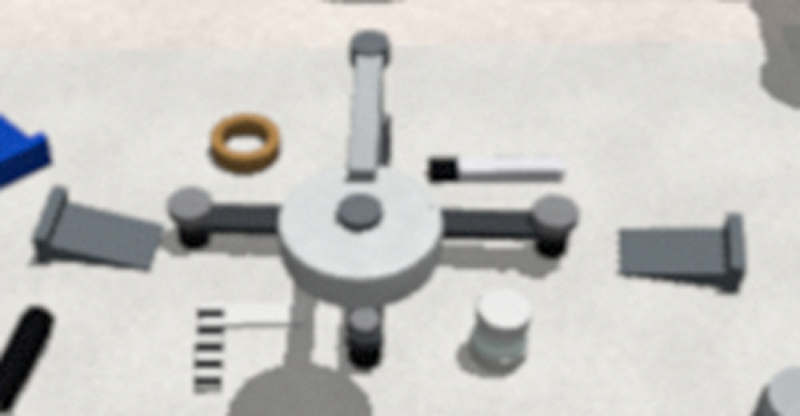

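View pics/d1.png

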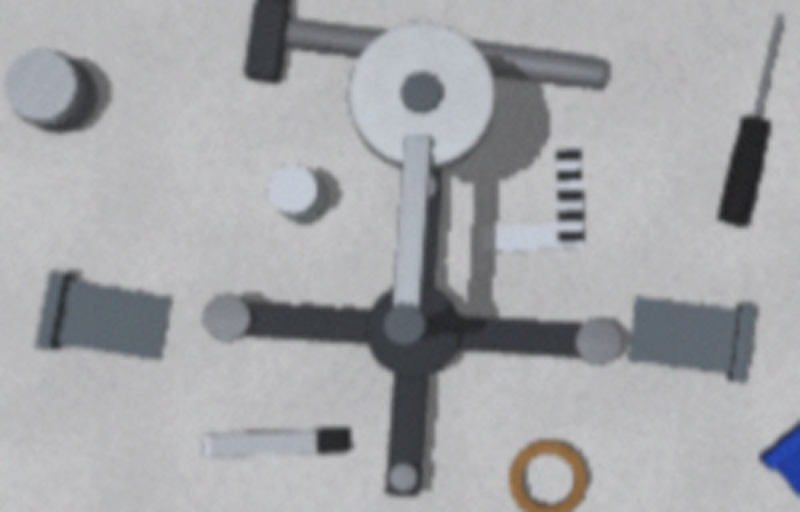

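Both crops show the same layout. The shadow under the left arm (image right in the scene crop) is farther from the arm, which suggests the left foot is raised. I'll check that by triangulating and measure the wedges.

```bash
cat > h.py <<'E'
import numpy as np,cv2
from cell import r,cams
def cal(n):
    i=cams.camera_info(n);f=192/np.tan(np.radians(i['vfov'])/2)
    return np.array([[f,0,i['cx']],[0,f,i['cy']],[0,0,1.]]),np.array(i['distortion']),np.array(i['extrinsics'])
def und(n,p):
    K,d,E=cal(n);return cv2.undistortPoints(np.array([[p]],float),K,d)[0,0]
def ray(n,p,z):
    E=cal(n)[2];q=und(n,p);d=E[:3,:3].T@np.array([q[0],q[1],1]);c=-E[:3,:3].T@E[:3,3]
    return c+d*(z-c[2])/d[2]
def tri(ps,pt):
    X=cv2.triangulatePoints(cal('scene')[2][:3],cal('top')[2][:3],und('scene',ps),und('top',pt))[:,0];return X[:3]/X[3]
def proj(n,P):
    K,d,E=cal(n);return cv2.projectPoints(np.atleast_2d(P).astype(float),cv2.Rodrigues(E[:3,:3])[0],E[:3,3],K,d)[0][:,0]
E
python3 - <<'E'
from h import *
np.set_printoptions(precision=4,suppress=True)
S=lambda u,v:(160+u/3.2-.34,120+v/3.2-.34); T=lambda u,v:(100+u/3.2-.34,130+v/3.2-.34)
L=tri(S(554,213),T(226,317));R=tri(S(189,204),T(601,340));print('capL',L,'capR',R,'hdTop',tri(S(360,210),T(422,92)),'front',tri(S(370,42),T(403,476)),'coltop/jar',tri(S(503,306),T(294,191)))
for nm,z in(('down .0416',.0416),('up .0536',.0536)):
    print(nm,'L',ray('scene',S(554,213),z),ray('top',T(226,317),z),'R',ray('scene',S(189,204),z),ray('top',T(601,340),z))
for nm,f,p,z in(('Lnose','t',(171,296),.003),('Lnose','t',(162,358),.003),('Lheel','t',(51,272),.03),('Lheel','t',(38,347),.03),
 ('Rnose','t',(636,297),.003),('Rnose','t',(630,361),.003),('Rheel','t',(757,305),.03),('Rheel','t',(743,381),.03),
 ('Lnose','s',(619,228),.003),('Lnose','s',(620,277),.003),('Rnose','s',(162,227),.003),('Rnose','s',(150,269),.003)):
    print(nm,f,ray('top' if f=='t' else 'scene',(T if f=='t' else S)(*p),z))
E
```

```text
capL [0.4848 0.1892 0.0503] capR [ 0.4594 -0.0905  0.0406] hdTop [0.625  0.0288 0.1936] front [0.3678 0.0529 0.1243] coltop/jar [0.5786 0.1373 0.0513]
down .0416 L [0.4761 0.1913 0.0416] [0.4852 0.1915 0.0416] R [ 0.4604 -0.0892  0.0416] [ 0.4595 -0.0917  0.0416]
up .0536 L [0.4882 0.1876 0.0536] [0.4848 0.189  0.0536] R [ 0.4729 -0.0879  0.0536] [ 0.4593 -0.0912  0.0536]
Lnose t [0.5045 0.2422 0.003 ]
Lnose t [0.4563 0.2496 0.003 ]
Lheel t [0.5243 0.3279 0.03  ]
Lheel t [0.4672 0.3379 0.03  ]
Rnose t [ 0.4928 -0.1217  0.003 ]
Rnose t [ 0.4432 -0.1152  0.003 ]
Rheel t [ 0.4828 -0.2115  0.03  ]
Rheel t [ 0.4256 -0.1984  0.03  ]
Lnose s [0.4551 0.2523 0.003 ]
Lnose s [0.5083 0.2428 0.003 ]
Rnose s [ 0.4466 -0.1138  0.003 ]
Rnose s [ 0.4926 -0.1206  0.003 ]
```

```bash
python3 - <<'E'
from h import *
from scipy.spatial.transform import Rotation as Ro
np.set_printoptions(precision=4,suppress=True)
s=r.sense();M=Ro.from_rotvec(s['ee_rot']).as_matrix();print(M)
T=lambda u,v:(100+u/3.2-.34,130+v/3.2-.34)
print('tin top',ray('top',T(42,87),.055),'jar',ray('top',T(294,191),.052),'case ends',ray('top',T(205,445),.015),ray('top',T(350,438),.015))
d=np.array([-.165,-.986,0]);wx=M[:,0]
for xd in (np.array([.986,-.165,0]),-np.array([.986,-.165,0])):
    print('twist to align x with',xd,Ro.from_matrix(np.eye(3)).magnitude(),np.arctan2(np.dot(np.cross(wx,xd),M[:,1]),np.dot(wx,xd)))
heel=np.array([.4958,.3329,0]);
for off in(.011+.025,):
    t=heel-d*off;print('start',t,'delta tool',M.T@(np.array([t[0],t[1],s['eef_pos'][2]])-s['eef_pos']))
E
```

```text
[[-0.3755 -0.0006  0.9268]
 [-0.9268 -0.0018 -0.3755]
 [ 0.0019 -1.      0.0001]]
tin top [0.6636 0.3265 0.055 ] jar [0.5784 0.1367 0.052 ] case ends [0.3885 0.2141 0.015 ] [0.3906 0.1024 0.015 ]
twist to align x with [ 0.986 -0.165  0.   ] 0.0 -1.78996879976606
twist to align x with [-0.986  0.165 -0.   ] 0.0 1.3516238538237333
start [0.5017 0.3684 0.    ] delta tool [0.0946 0.0002 0.3268]
```

The triangulated caps are 50 mm (left) and 41 mm (right) above the bench, so the LEFT foot is raised and shim_left at top (133,229) is the one to push. shim_right and both blue wedges stay where they are. The first move goes above the area behind shim_left's heel.

>>> drive_tool([
  [0.015,0,0.05],
  [0.03,0,0.1],
  [0.045,0,0.15],
  [0.06,0,0.2],
  [0.075,0,0.25],
  [0.09,0,0.3],
  [0.095,0,0.327],
  [0.095,0,0.327],
], twist=[0.18,0.36,0.54,0.72,0.9,1.08,1.26,1.352], grip=0.02)

```text
time: 2.2
eef_pos: [0.5035, 0.3663, 0.1968]
ee_rot: [-0.184, -2.128, 2.133]
force: [-0.6, 0.1, 0.2]
width: 0.235
```

```bash
cat >> h.py <<'E'
from scipy.spatial.transform import Rotation as Ro
np.set_printoptions(precision=4,suppress=True)
def st():
    s=r.sense();M=Ro.from_rotvec(s['ee_rot']).as_matrix();return s,s['eef_pos'],M
def snap(tag,cs=(120,250,290,450),ct=(180,290,80,260),k=4):
    for n,c in(('scene',cs),('top',ct)):
        a=cams.get_image(n)[:,:,::-1]
        b=cv2.resize(a[c[0]:c[1],c[2]:c[3]],None,fx=k,fy=k,interpolation=cv2.INTER_CUBIC)
        cv2.imwrite(f'pics/{n}_{tag}.png',cv2.convertScaleAbs(b,alpha=1.6))
E
python3 - <<'E'
from h import *
s,p,M=st();print(s['time'],p,M,s['width'])
t=np.array([.5017,.3684,.008]);print(M.T@(t-p));xd=np.array([-.986,.165,0]);print(np.arctan2(np.cross(M[:,0],xd)@M[:,1],M[:,0]@xd))
E
```

```text
2.2 [0.5035 0.3663 0.1968] [[-0.9851 -0.0007 -0.1722]
 [ 0.1723 -0.0022 -0.9851]
 [ 0.0003 -1.      0.0023]] 0.235310607888367
[ 0.002   0.1888 -0.0022]
-0.007307028835040059
```

>>> drive_tool([
  [0,0.04,-0.002],
  [0,0.08,-0.002],
  [0,0.12,-0.002],
  [0,0.155,-0.002],
  [0,0.175,-0.002],
  [0,0.186,-0.002],
  [0,0.188,-0.002],
], twist=[0,0,0,0,0,0,0])

```text
time: 3.08
eef_pos: [0.5037, 0.3678, 0.0084]
ee_rot: [-0.184, -2.128, 2.134]
force: [-0.2, -0.0, -0.3]
width: 0.235
```

```bash
python3 - <<'E'
from h import *
snap('a');s,p,M=st();print(s['time'],p,s['force'],M[:,2])
E
```

```text
3.175 [0.5041 0.3683 0.0094] [-0.7839 -0.1516  0.0687] [-0.172  -0.9851  0.0013]
```

View pics/scene_a.png

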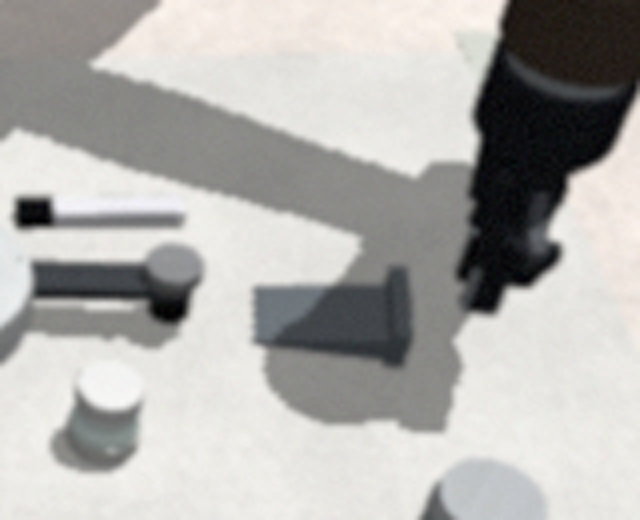

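View pics/top_a.png

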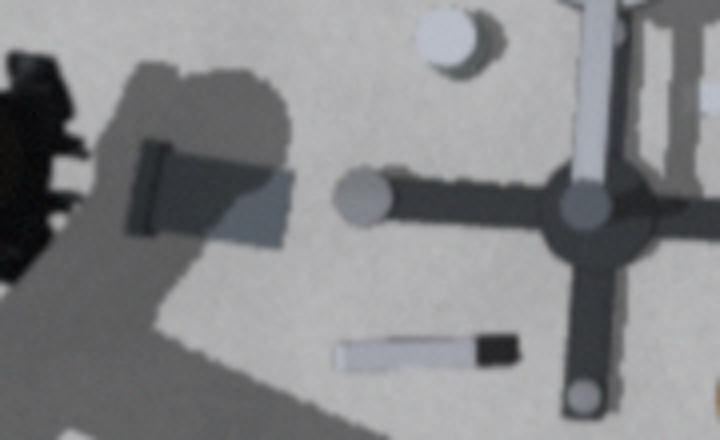

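The fingers are behind the heel and lined up with the wedge axis: fingers at top crop (77,175), heel (147,188), nose (288,209). Next I push, turning slightly toward the foot.

>>> drive_tool([
  [0,0,0.01],
  [0,0,0.02],
  [0,0,0.029],
  [0,0,0.037],
  [0,0,0.045],
  [0,0,0.053],
  [0,0,0.06],
  [0,0,0.063],
], twist=[0,0,0,-0.025,-0.05,-0.075,-0.095,-0.095])

```text
time: 4.18
eef_pos: [0.4932, 0.3058, 0.0095]
ee_rot: [-0.085, -2.18, 2.183]
force: [-0.6, 0.2, -0.9]
width: 0.234
```

```bash
python3 - <<'E'
from h import *
snap('b');s,p,M=st();print(s['time'],p,s['force'],M[:,2])
E
```

```text
4.275 [0.4933 0.306  0.0095] [0.2342 0.1711 0.0683] [-0.0781 -0.9969  0.0013]
```

View pics/scene_b.png

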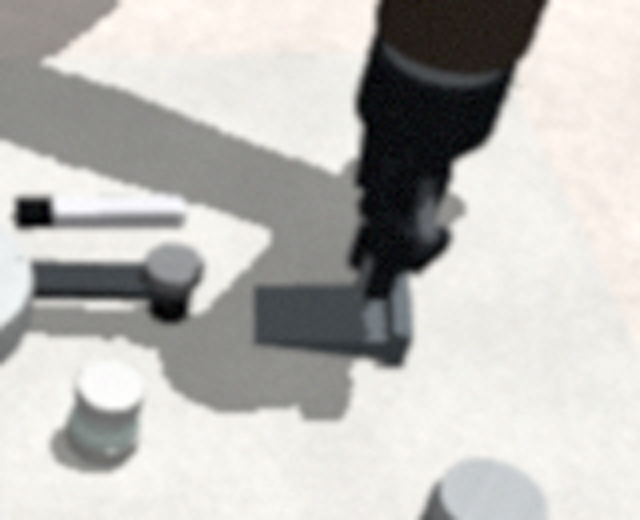

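View pics/top_b.png

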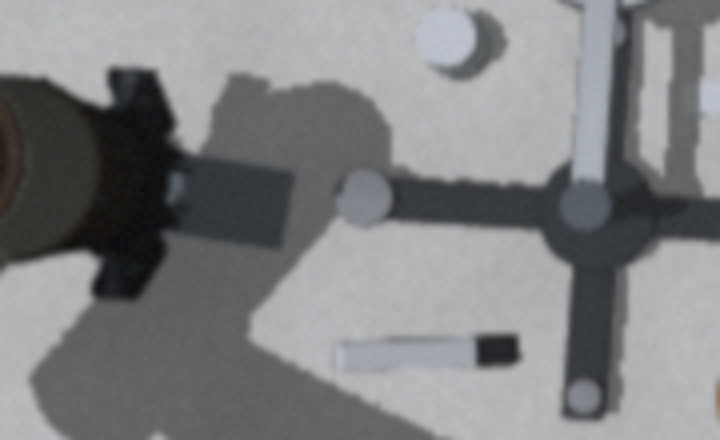

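The wedge has not moved. Its nose is still at top (288,209), yet the fingers appear on the ramp side of the heel. Before going on I'll compare the projected TCP with the image.

```bash
python3 - <<'E'
from h import *
s,p,M=st();print(s['time'],p,s['force'],s['width'],s['wrist_torque'])
for q in ([.5041,.3683,.0094],p,p+[0,0,.02],p+[0,0,.03]):
    a=proj('scene',q)[0];b=proj('top',q)[0];print(q,a,(a-[290,120])*4,(b-[80,180])*4)
E
```

```text
4.275 [0.4933 0.306  0.0095] [0.2342 0.1711 0.0683] 0.23678097402279238 [-0.0132 -0.0114 -0.012 ]
[0.5041, 0.3683, 0.0094] [404.2876 202.473 ] [457.1502 329.8919] [ 88.0878 175.0416]
[0.4933 0.306  0.0095] [378.0922 199.6224] [352.3689 318.4895] [187.8337 189.3478]
[0.4933 0.306  0.0295] [379.9363 193.9921] [359.7453 295.9683] [178.3474 188.1468]
[0.4933 0.306  0.0395] [380.879  191.1141] [363.5159 284.4562] [173.4826 187.531 ]
```

```bash
python3 - <<'E'
from h import *
S=lambda u,v:(290+u/4-.4,120+v/4-.4); T=lambda u,v:(80+u/4-.4,180+v/4-.4)
print(tri(S(483,308),T(82,152)),tri(S(375,342),T(178,172)))
i=cams.get_image('scene')[:,:,::-1]
cv2.imwrite('pics/z1.png',cv2.convertScaleAbs(cv2.resize(i[170:220,360:410],None,fx=12,fy=12,interpolation=cv2.INTER_CUBIC),alpha=2))
i=cams.get_image('top')[:,:,::-1]
cv2.imwrite('pics/z2.png',cv2.convertScaleAbs(cv2.resize(i[205:255,100:160],None,fx=12,fy=12,interpolation=cv2.INTER_CUBIC),alpha=2.2))
E
```

```text
[0.5183 0.3651 0.0443] [0.5059 0.3164 0.0027]
```

View pics/z1.png

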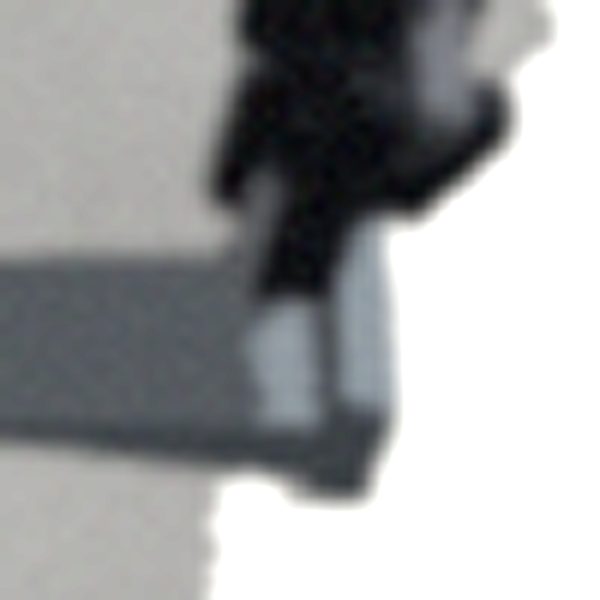

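View pics/z2.png

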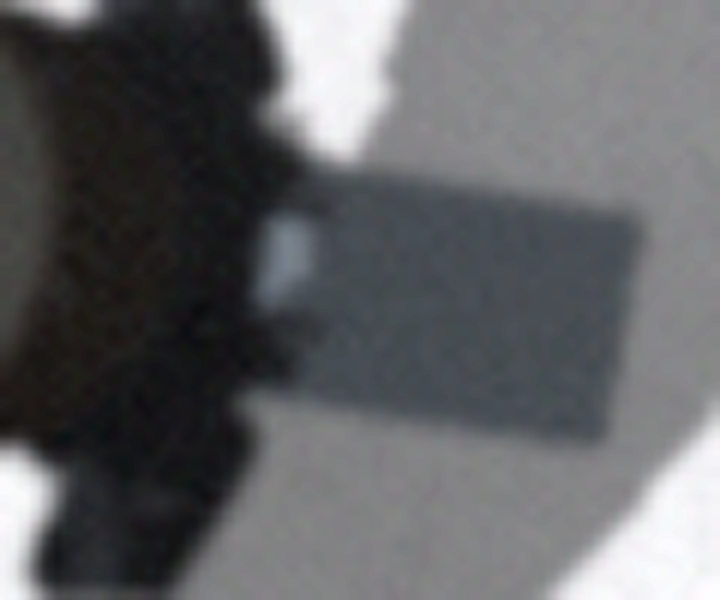

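Those light patches are sunlit parts of the wedge showing between the fingers, so the fingertips went over the heel. I'll measure the tip height now.

```bash
python3 - <<'E'
from h import *
a=(360+295/12-.5,170+298/12-.5);
for t in((325,190),(310,215),(330,170)):
    print(tri(a,(100+t[0]/12-.5,205+t[1]/12-.5)))
s,p,M=st();print(p,M[:,0],M[:,1],s['qpos'])
E
```

```text
[0.5099 0.3026 0.0446]
[0.505  0.3061 0.0396]
[0.5137 0.3006 0.0485]
[0.4934 0.3064 0.0096] [-0.997   0.0778 -0.0006] [ 0.0005 -0.0012 -1.    ] [ 0.8351  0.5097 -0.3268  0.0017 -0.7348 -0.9143]
```

The tips triangulate to about 40 mm above the bench while the TCP reading is 9.5 mm, so the fingers pass about 10 mm over the heel with no contact. I'll back out the way I came and go lower behind the heel, watching the force.

>>> drive_tool([
  [0,-0.01,0],
  [-0.002,-0.01,-0.02],
  [-0.004,-0.01,-0.04],
  [-0.006,-0.01,-0.06],
  [-0.006,-0.005,-0.065],
  [-0.006,0,-0.065],
  [-0.006,0,-0.065],
], twist=[0,0.03,0.06,0.095,0.095,0.095,0.095])

```text
time: 5.25
eef_pos: [0.5038, 0.3696, 0.0088]
ee_rot: [-0.184, -2.128, 2.134]
force: [0.7, -0.6, 0.1]
width: 0.235
```

>>> drive_tool([
  [0,0.004,0],
  [0,0.008,0],
  [0,0.008,0],
], twist=[0,0,0])

```text
time: 5.62
eef_pos: [0.5036, 0.3691, 0.0003]
ee_rot: [-0.184, -2.126, 2.134]
force: [0.1, -0.5, 0.3]
width: 0.229
```

```bash
python3 - <<'E'
from h import *
snap('c');s,p,M=st();print(s['time'],p,s['force'],M[:,2],s['width'])
a=proj('scene',p)[0];b=proj('top',p)[0];print((a-[290,120])*4,(b-[80,180])*4)
E
```

```text
5.725 [0.5039 0.3695 0.0007] [0.583  0.1599 0.6302] [-0.1722 -0.9851  0.0029] 0.2295316208645772
[455.207  339.1564] [ 90.863  176.0635]
```

View pics/scene_c.png

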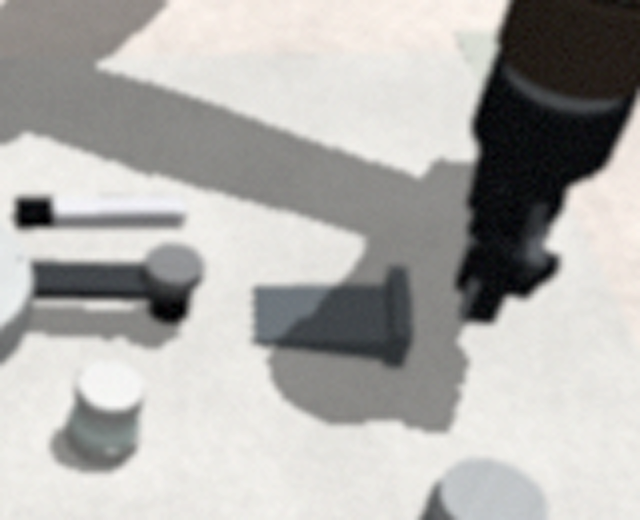

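>>> drive_tool([
  [0,0.004,0],
  [0,0.004,0],
], twist=[0,0])

```text
time: 5.98
eef_pos: [0.5036, 0.3693, -0.0036]
ee_rot: [-0.184, -2.127, 2.134]
force: [0.2, 0.3, -0.4]
width: 0.233
```

```bash
python3 - <<'E'
from h import *
s,p,M=st();print(s['time'],p,s['force'],M,s['width'],s['tau'])
E
```

```text
5.975 [ 0.5036  0.3693 -0.0036] [ 0.2038  0.2778 -0.3772] [[-0.9851 -0.0015 -0.1723]
 [ 0.1723 -0.0033 -0.985 ]
 [ 0.0009 -1.      0.0035]] 0.23279604761075254 [  0.0064 -44.041   14.0912   3.1273   0.0119   0.0001]
```

TCP z now reads -3.6 mm with no contact force, which fits the offset. I'll keep going in small steps.

>>> drive_tool([
  [0,0.003,0],
  [0,0.006,0],
  [0,0.009,0],
  [0,0.01,0],
], twist=[0,0,0,0])

```text
time: 6.48
eef_pos: [0.5035, 0.3691, -0.014]
ee_rot: [-0.183, -2.126, 2.134]
force: [-0.1, -0.3, -0.2]
width: 0.234
```

```bash
python3 - <<'E'
from h import *
snap('d',(150,240,370,450),(190,270,80,150),7);s,p,M=st();print(s['time'],p,s['force'],s['width'])
E
```

```text
6.575 [ 0.5036  0.3692 -0.0138] [-0.2357 -0.3772 -0.8423] 0.23472190801648976
```

View pics/scene_d.png

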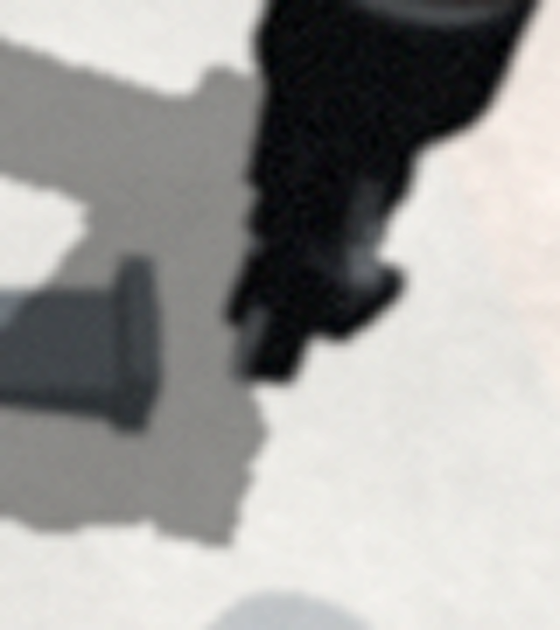

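View pics/top_d.png

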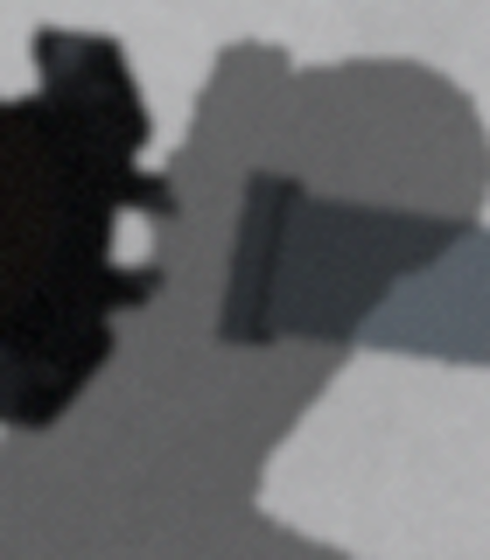

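```bash
python3 - <<'E'
from h import *
for a in((268,380),(290,378),(245,376)):
  for b in((170,205),(165,185)):
    print(a,b,tri((370+a[0]/7-.4,150+a[1]/7-.4),(80+b[0]/7-.4,190+b[1]/7-.4)))
for z in(-.014,.005,.01,.015,.02,.03):
  P=np.array([.5036,.3692,z])+np.array([.985,-.172,0])*.012+np.array([-.172,-.985,0])*0.0
  print(z,(proj('scene',P)[0]-[370,150])*7,(proj('top',P)[0]-[80,190])*7)
E
```

```text
(268, 380) (170, 205) [0.5169 0.3662 0.0172]
(268, 380) (165, 185) [0.5231 0.364  0.0242]
(290, 378) (170, 205) [0.5178 0.3695 0.0187]
(290, 378) (165, 185) [0.524  0.3673 0.0256]
(245, 376) (170, 205) [0.5158 0.3618 0.0188]
(245, 376) (165, 185) [0.5221 0.3597 0.0259]
-0.014 [227.6868 435.5499] [179.4434 207.9591]
0.005 [242.3064 399.4566] [161.6613 205.1687]
0.01 [246.222  389.7898] [156.8881 204.4198]
0.015 [250.1667 380.0513] [152.0749 203.6646]
0.02 [254.1407 370.2403] [147.2213 202.9031]
0.03 [262.1782 350.3973] [137.3904 201.3609]
```

The tips now triangulate to about 16 mm. I'll go 8 mm lower, then advance to contact.

>>> drive_tool([
  [0,0.004,0],
  [0,0.008,0],
  [0,0.008,0],
], twist=[0,0,0])

```text
time: 6.95
eef_pos: [0.5033, 0.3689, -0.0224]
ee_rot: [-0.183, -2.125, 2.135]
force: [-0.3, 0.4, 0.5]
width: 0.237
```

>>> drive_tool([
  [0,0,0.01],
  [0,0,0.02],
  [0,0,0.028],
  [0,0,0.034],
  [0,0,0.04],
  [0,0,0.042],
  [0,0,0.042],
], twist=[0,0,0,-0.02,-0.04,-0.045,-0.045])

```text
time: 7.82
eef_pos: [0.496, 0.3273, -0.0222]
ee_rot: [-0.136, -2.149, 2.159]
force: [-0.7, 0.5, -0.1]
width: 0.236
```

```bash
python3 - <<'E'
from h import *
snap('e');s,p,M=st();print(s['time'],p,s['force'],M[:,2],s['width'])
E
```

```text
7.925 [ 0.496   0.3275 -0.0222] [-0.1324 -0.2146 -0.7907] [-0.1278 -0.9918  0.0048] 0.23583522413861024
```

View pics/scene_e.png

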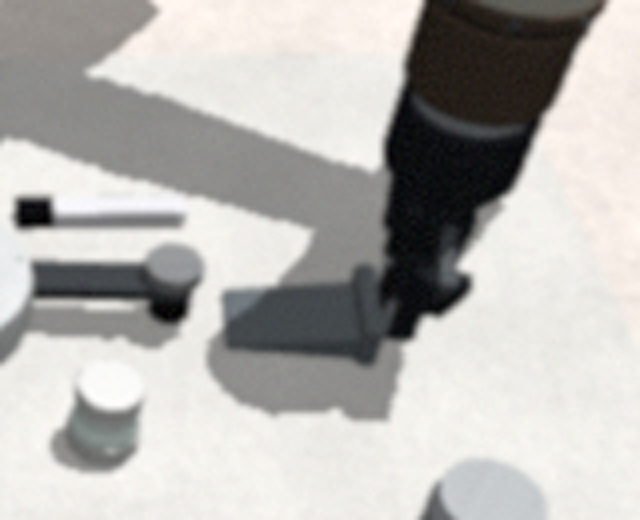

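View pics/top_e.png

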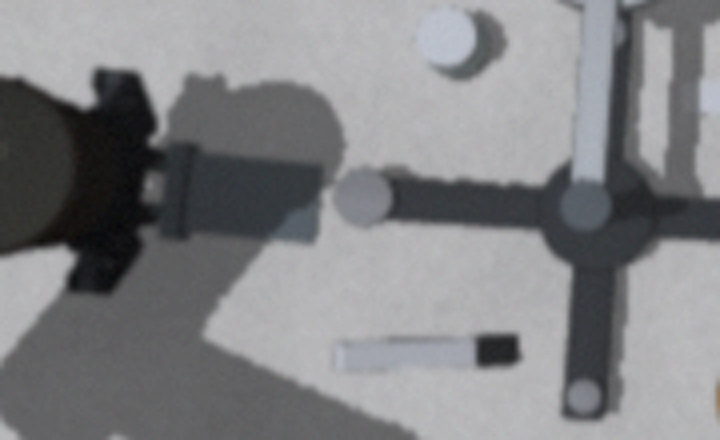

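The wedge is now moving with the fingers and turning: nose mid at top crop (320,203), heel at (165,190). I'll update its pose relative to the foot.

```bash
cat >> h.py <<'E'
FOOT=np.array([.485,.1908])
def wp(nA,nB,hA,hB,T):  # top pixels: nose corners(z=.003), heel back top corners (.03)
    g=lambda q,z:ray('top',T(*q),z)[:2]
    n=(g(nA,.003)+g(nB,.003))/2;h=(g(hA,.03)+g(hB,.03))/2
    d=(n-h)/np.linalg.norm(n-h);L=np.linalg.norm(n-h)
    e=g(nA,.003)-g(nB,.003);e/=np.linalg.norm(e);d2=np.array([e[1],-e[0]]);d2*=np.sign(d2@d)
    c=(n-d*.045+h+d*.045)/2;y=np.array([-d[1],d[0]]);v=FOOT-c
    print('nose',n,'heel',h,'len',L,'d',d,'d from nose',d2,'c',c,'foot in wedge',v@d,v@y)
E
python3 - <<'E'
from h import *
T=lambda u,v:(80+u/4-.4,180+v/4-.4)
wp((323,163),(316,244),(169,145),(161,237),T)
E
```

```text
nose [0.4833 0.2263] heel [0.4928 0.315 ] len 0.08918377925745158 d [-0.107  -0.9943] d from nose [-0.096  -0.9954] c [0.488  0.2707] foot in wedge 0.07975153372301734 0.005515861603471986
```

>>> drive_tool([
  [-0.0005,0,0.008],
  [-0.001,0,0.016],
  [-0.0015,0,0.024],
  [-0.002,0,0.032],
  [-0.003,0,0.04],
  [-0.0035,0,0.048],
  [-0.004,0,0.055],
  [-0.004,0,0.058],
], twist=[-0.015,-0.03,-0.045,-0.05,-0.05,-0.05,-0.05,-0.05])

```text
time: 8.93
eef_pos: [0.4926, 0.269, -0.0219]
ee_rot: [-0.083, -2.175, 2.185]
force: [-0.4, 0.4, -0.6]
width: 0.227
```

```bash
python3 - <<'E'
from h import *
snap('f');s,p,M=st();print(s['time'],p,s['force'],M[:,2],s['width'])
E
```

```text
9.025 [ 0.4925  0.269  -0.0219] [ 0.2198 -0.3878 -0.2792] [-0.0784 -0.9969  0.005 ] 0.23380236514173441
```

View pics/scene_f.png

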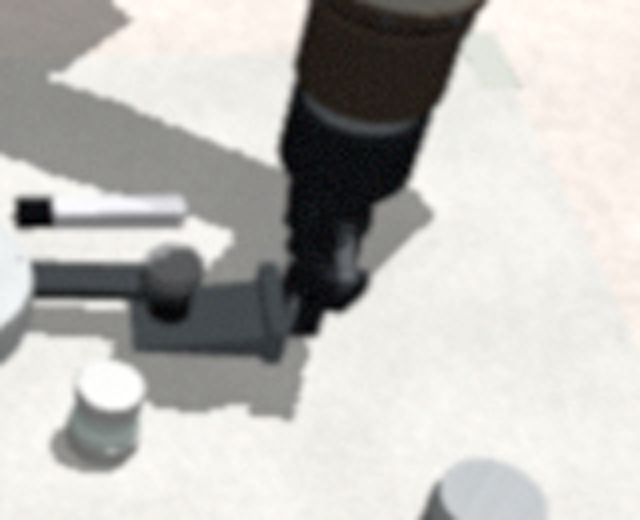

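View pics/top_f.png

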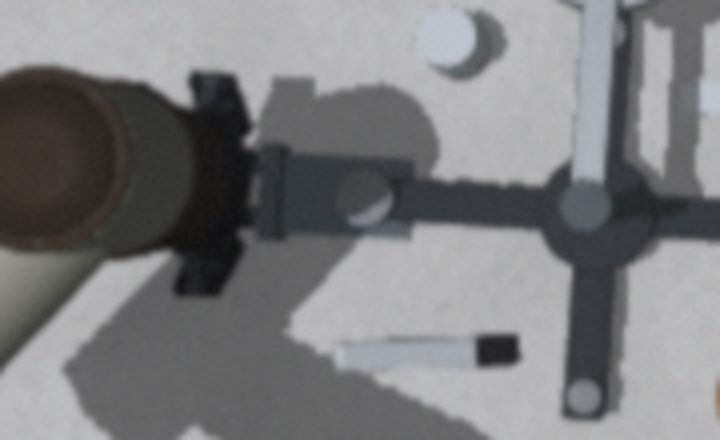

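The nose is under the raised foot and centred on it (top crop nose edge x=412, foot cap at (363,197)). About 16 mm is left, so I'll push slowly and watch the force.

>>> drive_tool([
  [0,0,0.004],
  [0,0,0.008],
  [0,0,0.011],
  [0,0,0.013],
  [0,0,0.014],
], twist=[0,0,0,0,0])

```text
time: 9.65
eef_pos: [0.4914, 0.255, -0.0218]
ee_rot: [-0.083, -2.175, 2.185]
force: [-0.4, 0.8, -0.1]
width: 0.235
```

>>> drive_tool([
  [0,0,0.002],
  [0,0,0.003],
], twist=[0,0])

```text
time: 9.9
eef_pos: [0.4911, 0.2519, -0.0218]
ee_rot: [-0.083, -2.175, 2.185]
force: [0.0, -0.1, 0.0]
width: 0.231
```

```bash
python3 - <<'E'
from h import *
snap('g');s,p,M=st();print(s['time'],p,s['force'],M[:,2],s['width'])
E
```

```text
10.0 [ 0.491   0.2517 -0.0219] [ 0.2767 -0.1171  1.1037] [-0.0785 -0.9969  0.0053] 0.2306865653208477
```

View pics/top_g.png

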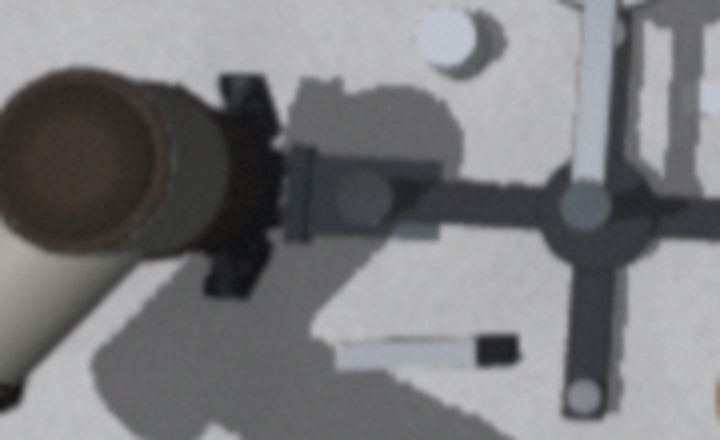

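>>> drive_tool([
  [0,0,0.001],
  [0,0,0.002],
], twist=[0,0])

```text
time: 10.25
eef_pos: [0.4912, 0.2502, -0.0218]
ee_rot: [-0.083, -2.176, 2.185]
force: [-0.7, 2.3, -1.1]
width: 0.235
```

>>> drive_tool([
  [0,0,0.001],
  [0,0,0.002],
], twist=[0,0])

```text
time: 10.5
eef_pos: [0.4915, 0.2496, -0.0217]
ee_rot: [-0.085, -2.179, 2.183]
force: [-1.1, 6.7, -2.0]
width: 0.233
```

```bash
python3 - <<'E'
from h import *
T=lambda u,v:(80+u/4-.4,180+v/4-.4)
wp((441,162),(438,240),(292,146),(288,242),T)
s,p,M=st();print(s['time'],p,s['force'],s['tau'])
E
```

```text
nose [0.4826 0.1511] heel [0.4887 0.2384] len 0.08746661793125571 d [-0.0696 -0.9976] d from nose [-0.0541 -0.9985] c [0.4856 0.1947] foot in wedge 0.0039652557165831106 -0.00033443363995448207
10.5 [ 0.4915  0.2496 -0.0217] [-1.1482  6.6784 -1.9737] [ -3.5003 -39.469   10.1004   3.4444  -1.1302   0.0972]
```

Snug contact: the force is up to 6.7 N and the wedge barely advances, with the foot at about x=+2 mm in the wedge frame and centred sideways. I'll push slightly harder and hold.

>>> drive_tool([
  [0,0,0.002],
  [0,0,0.004],
  [0,0,0.004],
], twist=[0,0,0])

```text
time: 10.88
eef_pos: [0.4924, 0.2492, -0.0215]
ee_rot: [-0.09, -2.187, 2.178]
force: [-2.8, 11.0, -5.4]
width: 0.234
```

The wedge resists 11 N, so it is snug. I'll back off, rise and shut the fingers.

>>> drive_tool([
  [0,0,-0.005],
  [0,0,-0.02],
  [0,0,-0.035],
  [0,-0.04,-0.035],
  [0,-0.08,-0.035],
  [0,-0.12,-0.035],
  [0,-0.12,-0.035],
], twist=[0,0,0,0,0,0,0], grip=0.02)

```text
time: 11.75
eef_pos: [0.4967, 0.2857, 0.1025]
ee_rot: [-0.095, -2.196, 2.176]
force: [0.1, 0.7, -0.5]
width: 0.23
```

```bash
python3 - <<'E'
from h import *
snap('h');s,p,M=st();print(s['time'],p,s['force'],M)
t=np.array([.485,.189,p[2]]);print(M.T@(t-p))
E
```

```text
11.85 [0.4944 0.2838 0.0986] [0.3297 0.1372 0.2755] [[-0.9969  0.003  -0.0789]
 [ 0.0789  0.0042 -0.9969]
 [-0.0026 -1.     -0.0044]]
[ 0.0019 -0.0004  0.0952]
```

View pics/scene_h.png

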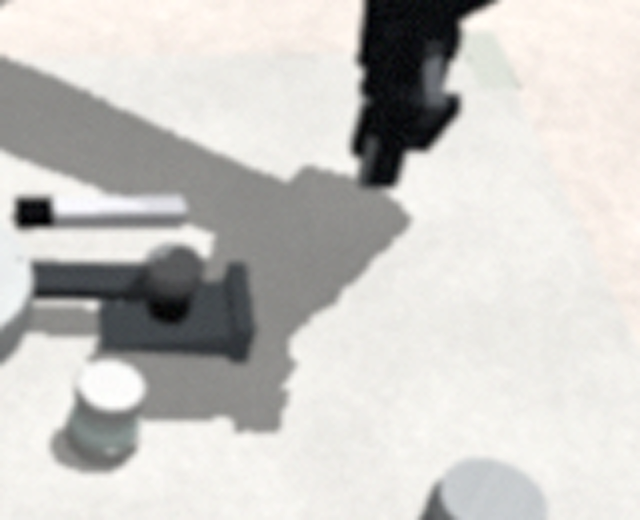

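View pics/top_h.png

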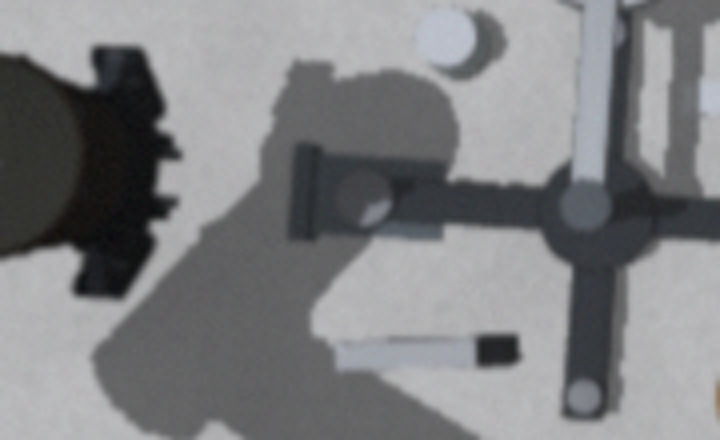

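The wedge stayed seated after the release (heel at top crop (305,193), nose edge x=444). Now I go over the cap with the fingers shut.

>>> drive_tool([
  [0,0,0.03],
  [0.001,0,0.06],
  [0.002,0,0.085],
  [0.002,0,0.095],
  [0.002,0.015,0.095],
  [0.002,0.025,0.095],
  [0.002,0.025,0.095],
], twist=[0,0,0,0,0,0,0], grip=0)

```text
time: 12.72
eef_pos: [0.4843, 0.1894, 0.0716]
ee_rot: [-0.086, -2.184, 2.179]
force: [0.5, 0.5, -0.7]
width: 0.0
```

```bash
python3 - <<'E'
from h import *
snap('i');s,p,M=st();print(s['time'],p,s['force'],s['width'])
E
```

```text
12.825 [0.4851 0.1899 0.0729] [-0.0543 -0.0557  0.773 ] 0.001681177224012662
```

View pics/scene_i.png

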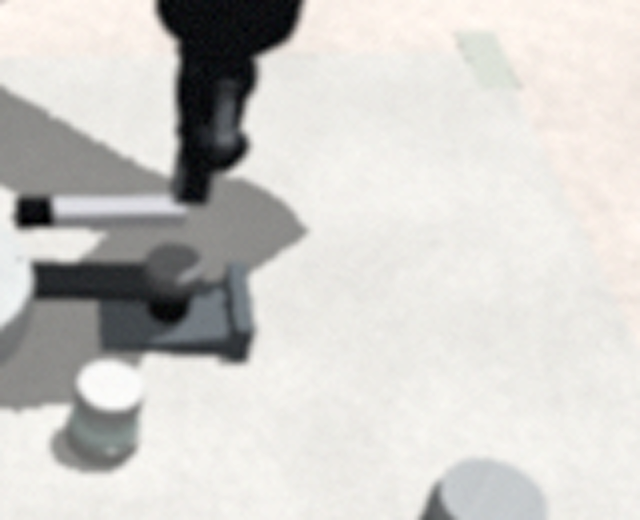

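View pics/top_i.png

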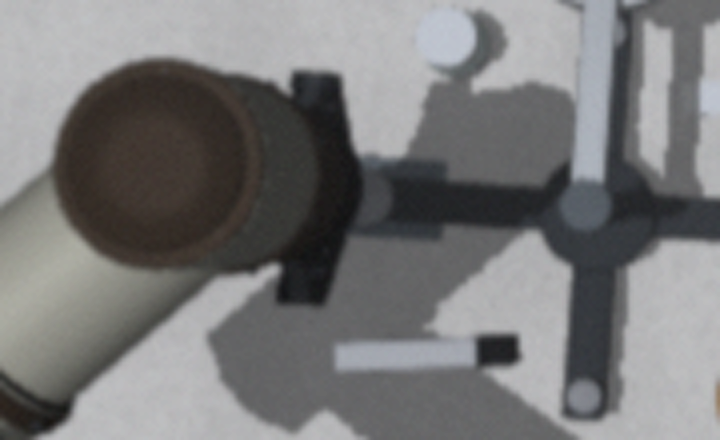

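```bash
python3 - <<'E'
from h import *
for z in(.073,.09,.1,.105,.11):
    q=np.array([.485,.1899,z]);print(z,(proj('scene',q)[0]-[290,120])*4, 'tip at', ray('scene',(290+192/4-.4,120+196/4-.4),z))
E
```

```text
0.073 [178.7594 237.8042] tip at [0.4467 0.2032 0.073 ]
0.09 [183.0182 216.8122] tip at [0.4655 0.1975 0.09  ]
0.1 [185.5758 204.2055] tip at [0.4766 0.1941 0.1   ]
0.105 [186.8696 197.8285] tip at [0.4821 0.1924 0.105 ]
0.11 [188.1735 191.4017] tip at [0.4876 0.1908 0.11  ]
```

With the fingers shut the tip is at about z = 105 mm, 32 mm above the TCP reading again, and within about 3 mm of the cap axis. Contact should come after about 51 mm of descent.

>>> drive_tool([
  [0,0.015,0.001],
  [0,0.03,0.001],
  [0,0.04,0.001],
  [0,0.044,0.001],
  [0,0.046,0.001],
], twist=[0,0,0,0,0])

```text
time: 13.45
eef_pos: [0.4852, 0.189, 0.0266]
ee_rot: [-0.088, -2.187, 2.179]
force: [0.5, 0.0, 0.5]
width: -0.003
```

>>> drive_tool([
  [0,0.0015,0],
  [0,0.003,0],
], twist=[0,0])

```text
time: 13.7
eef_pos: [0.4855, 0.1892, 0.0239]
ee_rot: [-0.089, -2.188, 2.178]
force: [-0.3, -0.8, -0.1]
width: -0.0
```

>>> drive_tool([
  [0,0.001,0],
  [0,0.002,0],
], twist=[0,0])

```text
time: 13.95
eef_pos: [0.4856, 0.1893, 0.022]
ee_rot: [-0.089, -2.188, 2.178]
force: [-0.2, 0.4, 0.4]
width: -0.002
```

```bash
python3 - <<'E'
from h import *
snap('j',(140,220,300,380),(200,260,120,200),7);s,p,M=st();print(s['time'],p,s['force'],s['width'])
E
```

```text
14.05 [0.4855 0.1892 0.0218] [-0.2607 -0.4511  0.3659] -0.0020504182230249674
```

View pics/scene_j.png

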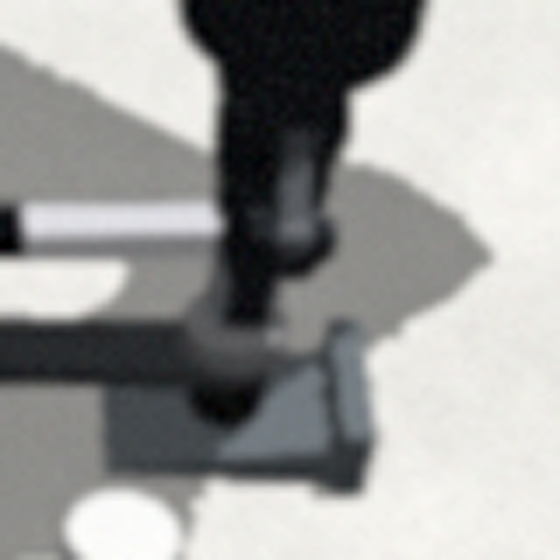

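The shut tips are just above the cap (tip at (255,325), cap centre about (235,340)), roughly 4 mm outward. I'll shift in a little and press.

>>> drive_tool([
  [0,0,0.002],
  [0,0.001,0.003],
  [0,0.002,0.003],
], twist=[0,0,0])

```text
time: 14.42
eef_pos: [0.4853, 0.186, 0.0206]
ee_rot: [-0.088, -2.188, 2.179]
force: [-3.3, -1.1, 11.1]
width: 0.003
```

>>> drive_tool([
  [0,0.001,0],
  [0,0.002,0],
], twist=[0,0])

```text
time: 14.68
eef_pos: [0.4854, 0.1861, 0.0204]
ee_rot: [-0.088, -2.188, 2.18]
force: [-5.8, -1.2, 16.4]
width: 0.002
```

>>> drive_tool([
  [0,0.001,0],
  [0,0.002,0],
], twist=[0,0])

```text
time: 14.92
eef_pos: [0.4854, 0.1861, 0.0204]
ee_rot: [-0.087, -2.188, 2.181]
force: [-7.5, -1.0, 19.4]
width: 0.002
```

The cap holds at 19 N and z stays at 20.4 mm, so it does not give. I'll hold, then retreat straight up.

>>> drive_tool([
  [0,0,0],
  [0,0,0],
  [0,0,0],
  [0,0,0],
], twist=[0,0,0,0])

```text
time: 15.42
eef_pos: [0.4857, 0.1862, 0.0207]
ee_rot: [-0.087, -2.189, 2.181]
force: [-2.2, -0.5, 5.6]
width: 0.001
```

>>> drive_tool([
  [0,-0.005,0],
  [0,-0.03,0],
  [0,-0.07,0],
  [0,-0.1,-0.04],
  [0,-0.12,-0.09],
  [0,-0.12,-0.14],
  [0,-0.12,-0.16],
  [0,-0.12,-0.16],
], twist=[0,0,0,0,0,0,0,0])

```text
time: 16.42
eef_pos: [0.4967, 0.3459, 0.1401]
ee_rot: [-0.084, -2.187, 2.183]
force: [0.1, -0.2, -0.6]
width: -0.004
```

```bash
python3 - <<'E'
from h import *
snap('k',(120,250,160,360),(180,290,80,260));s,p,M=st();print(s['time'],p,s['force'],s['width'])
E
```

```text
16.525 [0.4967 0.3442 0.1405] [ 0.1113 -1.2366  0.5309] 5.575923798014163e-05
```

View pics/scene_k.png

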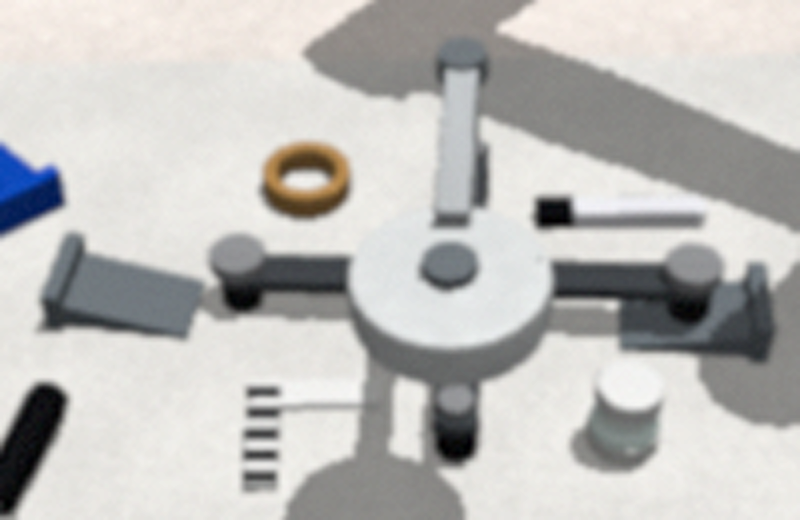

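View pics/top_k.png

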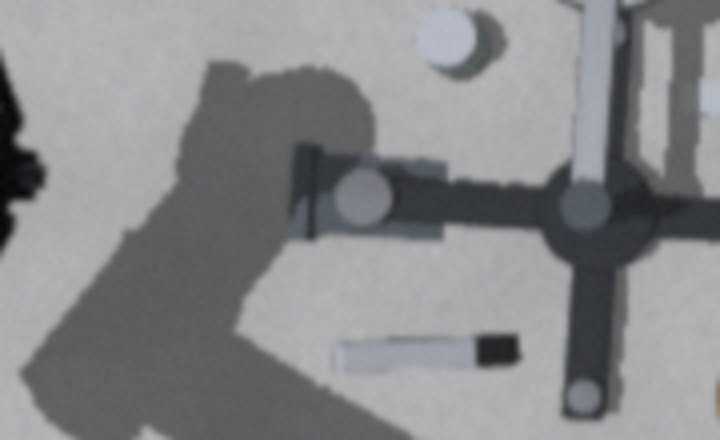

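The wedge is seated under the left foot: heel at top crop (305,193), nose edge x=444, cap at (363,197). The caps are at the same pixels as at the start, so the lean is unchanged, and the gripper is clear. Handing in.

```bash
python3 - <<'E'
from h import *
T=lambda u,v:(80+u/4-.4,180+v/4-.4); S=lambda u,v:(160+u/4-.4,120+v/4-.4)
wp((445,161),(442,240),(296,144),(291,240),T)
print(tri(S(692,264),T(363,197)))
print(r.job_done())
E
```

```text
nose [0.4828 0.1486] heel [0.4898 0.2362] len 0.08788848617823755 d [-0.0797 -0.9968] d from nose [-0.0538 -0.9986] c [0.4863 0.1924] foot in wedge 0.0016970497565384716 -0.0011763042014729913
[0.4844 0.1886 0.0521]
the job is handed in; nothing more can be done
None
```

I slid shim_left under the raised left foot until it was snug, pressed the left cap, moved clear and handed the job in at about 16.5 s. No verdict was reported.

- **Which foot:** the caps triangulated to 50 mm (left) and 41 mm (right), so the left foot was the raised one. I left shim_right and both blue look-alikes alone.
- **Fit:** the wedge resisted an 11 N push. By the last top image, the foot's centre is about 2 mm ahead of the wedge's origin and about 1 mm off sideways.
- **Press test:** the cap took up to 19 N while the tool height stayed within about 0.3 mm. The left cap was still at about 52 mm afterwards, so the lean held.
- **Surroundings:** in the last pictures the gripper is clear of everything. The other wedge and the items near the lamp look unmoved; I did not re-measure the tin or driver.
- **What disagreed:** the fingertips are really about 31 mm above the reported TCP. My first push therefore passed over the heel without touching or moving the wedge. I backed out, corrected the height from the images and pushed again.

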